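Lock both two-stage cam latches of a sterilization container

ROBOT

A 6-joint arm with a two-finger parallel gripper is mounted at the origin on the work surface. World frame = base frame: x ahead of the robot, y to its left, z up, the work surface at z = 0. Lengths are in m, angles in degrees, forces in N, time in s.
With the tool pointing down it reaches from about 0.4 to 0.825 m from the base axis. Payload 7 kg.
Tool frame: the origin (TCP) lies midway between the tips of the shut fingers; the grasp point (between the pads) lies 19 mm behind it (r.hold_point_z is the distance from the TCP to the grasp point, in m); x points along the fingers, y is the direction in which the jaws open and shut, and the axes are right-handed (so a half turn about x gives the same grasp; the last joint's range is limited). The gripper opens to 88 mm and grips with 3 to 60 N. Pads are 19 mm wide; open, the fingers measure 130 mm over their backs; the gripper's body (78 mm by 193 mm) begins 47 mm behind the grasp point.
Start: joints at [-49.154, 20.546, 0.682, 0, -70.136, -16.507], TCP at [0.278, -0.615, 0.227] pointing down, gripper open.
Joint ranges: [-176.03, 176.03], [-82.01, 121.73], [-58.28, 71.71], [-173.87, 95.51], [-174.79, -0.11], [-173.66, 173.66]. Speed limits (degrees/s): [136.94, 136.94, 172.46, 180, 180, 180].

INTERFACE

Orientations are given as [roll, pitch, yaw] about the fixed x, y, z axes, in that order (R = Rz(yaw) Ry(pitch) Rx(roll)).
In Python, from plant import r, viewer, order gives the robot as it stands. The module is installed in compiled form; this text tells all that it offers.
- The arm moves only by the shell command python3 -m creep 'ROWS' [FORCE]. ROWS is JSON, a list of rows, each an object of numbers: "ax", "ay", "az": the turn, a rotation vector about the tool's x, y, z in degrees; "tx", "ty", "tz": the shift along the tool's x, y, z in m; "fingers": the finger opening in m, from 0 to 0.0876. A call has 1 to 5 rows; each row is the pose to reach, as a shift and turn from the pose commanded when the call began, along the tool's axes at that moment; what a row does not reach only later rows make up. A row lasts 1/10 s, in which the tool goes at most 50 mm and 8.59 degrees, less where a joint would pass 70% of its speed; a pose out of reach is approached as far as the arm can. A call with a gripper value outside its range is refused whole. The fingers move at their own pace and stop on an object; FORCE is the grip in N (left out, the last holds). Time passes only in rows, so rows that repeat a pose let the fingers close. It gives the time, the measured TCP pose, the force and the opening at its end, in the units of the state.
- r.get_state(): the state, without advancing time (a new reading comes with each control period).
- viewer.capture(name): name is "scene" or "top" or "wrist"; returns a dict with "pixels" (420x560x3 uint8, blue, green, red), "depth" (420x560 float32, m along the optical axis (not along the pixel's ray), 0 where there is no reading), "fx", "fy", "cx", "cy" (pixels), "rvec" (rotation vector, rad) and "tvec" (3), from world to camera coordinates, as OpenCV has them; the wrist camera has in their place "T_tool_cam" (4x4, takes a point from camera to tool coordinates, whose origin is the TCP and whose axes are the tool frame's). Camera axes: x right, y down, z forward; pixel columns grow to the right and rows downward; lengths in m; the calibration is good to about 2 mm. A picture is of the moment at which its call begins: read the wrist's pose just before it.
- order.close_job(): hands the job in, once; it reports no verdict.
The state is a dict: "time_s": time; "joints": joint angles; "qd": joint speeds; "joint_torque": joint torques, N m; "tcp_pos": TCP position; "eef_rot": TCP orientation; "contact_force": force on the tool from outside, world axes, zero at the start; "moment": the same for the moment, N m; "gripper_width": finger opening in m.
Only numpy, scipy, OpenCV 4.12 (cv2) and the standard library are available. Lean on these libraries where they do the work, as an engineer would, in place of code of your own. Each camera call takes 0.05 s, during which the arm holds its last target.

TASK

Lock the lid of the blue sterilization container: with the fingertips push the lever of each of its two cam latches outward by its upright post, past the first click and all the way to the second stop, in either order. Only push and lift nothing; leave the container standing where it is, and leave the gallipot on the lid and the other instruments around it undisturbed.

Things in the scene. Friction and masses are not known exactly. Their poses are not given: they have to be found in the camera images.
- container: Blue anodized aluminium sterilization container, lid closed, 200 (x) by 280 (y) by 105 mm high, 4 kg, loose on rubber feet. Origin: centre of its underside. z up; x from the latch side (near the robot) to the hinge side; y left along the long side. The flat lid top, 105 mm above the counter, carries two cam latches near the robot-side edge.
- latch_left (a joint): Angle of the left (+y) latch lever on its upright pivot, rad. 0 = open, lever along container +x. Grows as the lever swings outward (anticlockwise seen from above), then toward the robot-side edge. First click (not locked) 0.70; second stop (locked, hard end) 1.40, lever pointing outward along the edge. Springs draw it to the nearest of 0, 0.70, 1.40; it tips over at about 0.35 and 1.05. Pushing the post takes up to 10 N.
- latch_left_post (a point): Middle of the upright round steel thumb post (14 mm diameter) at the outer end of the left (+y) latch lever, 65 mm from the pivot. The post stands from the lever bar's top (123 mm above the counter) up to 150 mm; this point is at 135 mm. The lever bar is 13 mm wide and lies 9 mm above the lid.
- latch_left_pivot (a point): Pivot axis of the left (+y) latch lever, at the top of its hub (125 mm above the counter); in the container's own frame at x = -78 mm, y = +65 mm.
- latch_right (a joint): Angle of the right (-y) latch lever on its upright pivot, rad. 0 = open, lever along container +x. Grows as the lever swings outward (clockwise seen from above), then toward the robot-side edge. First click (not locked) 0.70; second stop (locked, hard end) 1.40, lever pointing outward along the edge. Springs draw it to the nearest of 0, 0.70, 1.40; it tips over at about 0.35 and 1.05. Pushing the post takes up to 10 N.
- latch_right_post (a point): Middle of the upright round steel thumb post (14 mm diameter) at the outer end of the right (-y) latch lever, 65 mm from the pivot. The post stands from the lever bar's top (123 mm above the counter) up to 150 mm; this point is at 135 mm. The lever bar is 13 mm wide and lies 9 mm above the lid.
- latch_right_pivot (a point): Pivot axis of the right (-y) latch lever, at the top of its hub (125 mm above the counter); in the container's own frame at x = -78 mm, y = -65 mm.
- dilator1: The thinnest of three steel Hegar dilators: a rod 8 mm thick and about 175 mm long, lying on the counter beside the container's left end along the container's x. Origin under its middle. Bystander.
- dilator2: The middle of three steel Hegar dilators: a rod 11 mm thick and about 175 mm long, lying on the counter beside the container's left end along the container's x. Origin under its middle. Bystander.
- dilator3: The thickest of three steel Hegar dilators: a rod 14 mm thick and about 175 mm long, lying on the counter beside the container's left end along the container's x. Origin under its middle. Bystander.
- gallipot: Small stainless gallipot (open round pot), 56 mm across the rim, 34 mm high, standing on the lid behind the latches, near the hinge side. Origin at the centre of its underside. Bystander.
- forceps: Steel Allis tissue forceps, 160 mm long, 7 mm thick, lying flat on the counter beside the container's right end. Origin under its joint. Bystander.
- guard: Ridged grey silicone corner guard, 50 by 50 mm, 40 mm high, on the counter between the container and the robot. Origin at the centre of its underside. Bystander.
- jar: Steel jar with lid, 72 mm in diameter, 85 mm high, on the counter right of the forceps. Origin at the centre of its underside. Bystander.

How it is judged (in metres and radians):
At the end, for the whole second after the job is handed in: Both latch levers rest at the second stop (joint value above 1.3 of 1.4 rad), the container stands level within 25 mm of where it was, and every bystander is within 30 mm of where it was (value of joint each of latch_left, latch_right above 1.3 rad and velocity of joint each of latch_left, latch_right below 0.1 rad/s and distance of container from where it was at the start of the episode below 0.025 m and angle between container's own z axis and vertical below 0.05 rad and linear speed of container below 0.02 m/s and distance of each of dilator1, dilator2, dilator3, gallipot, forceps, guard, jar from where it was at the start of the episode below 0.03 m); the robot touches nothing.
It fails at once if the container is lifted or tipped (height (world z) of container above 0.012 m or angle between container's own z axis and vertical above 0.08 rad).
It fails at once if the container is shoved more than 25 mm (distance of container from where it was at the start of the episode above 0.025 m).
It fails at once if a bystander is lifted, carried or knocked more than 30 mm (distance of any of dilator1, dilator2, dilator3, gallipot, forceps, guard, jar from where it was at the start of the episode above 0.03 m).
It also fails if it takes over 51 s, if anything falls off the work surface, if the arm or the gripper's body presses on something with over 40 N, if the wrist force passes 120 N, or if a joint passes its speed limit or range.

## Working session

There is one attempt and no reset: what is moved stays moved. The work goes in short steps, Python scripts to look and compute and a shell command to move; the robot and the scene stay as the last step left them, time stands still between calls to the robot, and variables do not carry over. Pictures are saved under pics/ and viewed, and the job is handed in when it is done.

```bash
mkdir -p pics; python3 - <<'E'
from plant import r, viewer
import cv2,pickle
print(r.get_state())
for n in ("scene","top"):
    c=viewer.capture(n); cv2.imwrite(f"pics/{n}0.png",c["pixels"]); pickle.dump(c,open(f"{n}0.pkl","wb"))
    print(n,c["fx"],c["cx"],c["cy"],c["rvec"],c["tvec"])
E
```

```text
{'time_s': 0.0, 'joints': array([-4.91539065e+01,  2.05914876e+01,  6.35110952e-01, -1.96067887e-02,
       -7.01376775e+01, -1.65069379e+01]), 'qd': array([ 0.03899514, -0.07482734,  0.00893754,  0.03703494,  0.08025002,
       -0.0364462 ]), 'joint_torque': array([ 1.55980331e-03, -5.82714736e+01,  2.93058157e+01,  6.99683771e+00,
        6.84496423e-03, -1.33444414e-04]), 'tcp_pos': array([ 0.27796429, -0.61457442,  0.22563389]), 'eef_rot': array([ 95.42068344,  89.90415625, 119.75316235]), 'contact_force': array([ 0.32687812,  0.41884107, -0.07286783]), 'moment': array([-0.02464164,  0.01375853, -0.02701981]), 'gripper_width': 0.08739451089625842}
scene 439.4639225954895 280.69054705335583 206.84784768275185 [ 2.16549215  0.86035861 -0.4173643 ] [-0.42314137 -0.19578074  1.42718406]
top 529.7762678147636 277.367573584666 210.2318232895464 [ 2.18352035 -2.17368877  0.05714677] [0.03455645 0.5713236  1.21500092]
```

View pics/scene0.png

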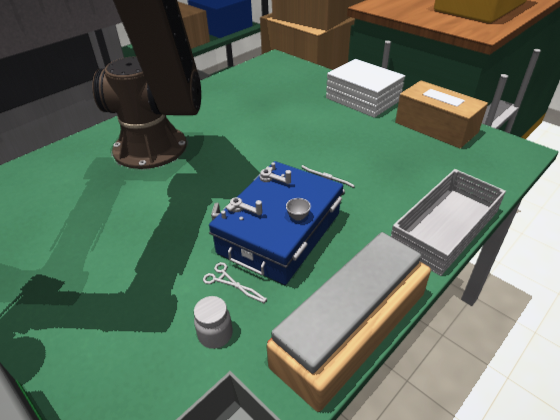

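View pics/top0.png

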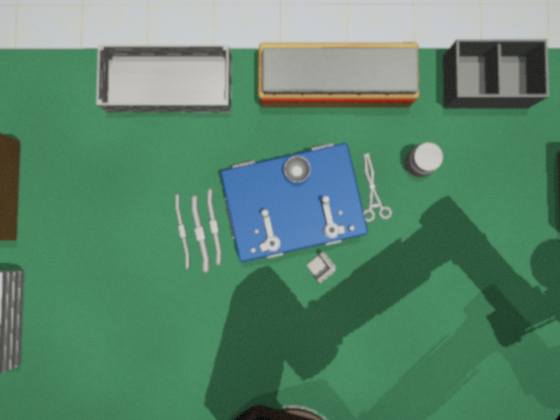

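The top view has world +x up and +y left. The hubs are near (272,243) and (332,230), and the posts near (265,212) and (326,200). Next I'll zoom in and segment.

```bash
cat > h.py <<'E'
import numpy as np,cv2,pickle
def ray(c,u,v,z):
    R,_=cv2.Rodrigues(np.array(c["rvec"],float)); t=np.array(c["tvec"],float).ravel()
    o=-R.T@t; d=R.T@np.array([(u-c["cx"])/c["fx"],(v-c["cy"])/c["fy"],1])
    return o+d*(z-o[2])/d[2]
def proj(c,p):
    R,_=cv2.Rodrigues(np.array(c["rvec"],float)); q=R@np.array(p)+np.array(c["tvec"],float).ravel()
    return np.array([c["fx"]*q[0]/q[2]+c["cx"],c["fy"]*q[1]/q[2]+c["cy"]])
E
python3 - <<'E'
from h import *
c=pickle.load(open("top0.pkl","rb")); im=c["pixels"].astype(int)
m=((im[...,0]>100)&(im[...,0]-im[...,2]>60)&(im[...,0]-im[...,1]>40)).astype(np.uint8)
# fill
cs,_=cv2.findContours(m,cv2.RETR_EXTERNAL,cv2.CHAIN_APPROX_NONE); k=max(cs,key=cv2.contourArea)
rc=cv2.minAreaRect(cv2.convexHull(k)); b=cv2.boxPoints(rc); print(rc)
w=np.array([ray(c,u,v,.105) for u,v in b]); print(w.round(4)); ce=w.mean(0)
e=[w[1]-w[0],w[2]-w[1]]; print([np.linalg.norm(x) for x in e]); l=max(e,key=np.linalg.norm); l=l*np.sign(l[1])
yaw=np.arctan2(-l[0],l[1]); print("centre",ce,"yaw",np.degrees(yaw))
ex=np.array([np.cos(yaw),np.sin(yaw),0]);ey=np.array([-ex[1],ex[0],0])
for s in(1,-1):
    p=ce-ex*.078+ey*s*.065; q=p+ex*.065
    print(s,"pivot",p.round(4),proj(c,[*p[:2],.125]),"post",q.round(4),proj(c,[*q[:2],.15]))
z=cv2.resize(c["pixels"][130:290,160:400],None,fx=3.3,fy=3.3,interpolation=cv2.INTER_CUBIC)
for s in(1,-1):
    p=ce-ex*.078+ey*s*.065; q=p+ex*.065
    for a in([*p[:2],.125],[*q[:2],.15]):
        u,v=(proj(c,a)-[160,130])*3.3; cv2.circle(z,(int(u),int(v)),3,(0,0,255),-1)
u=((b-[160,130])*3.3).astype(int); cv2.polylines(z,[u],True,(0,255,255),1)
cv2.imwrite("pics/z0.png",z)
E
```

```text
((293.4309997558594, 201.8649139404297), (92.80181884765625, 130.0495147705078), 77.41230773925781)
[[ 0.6513  0.1619  0.105 ]
 [ 0.7144 -0.1152  0.105 ]
 [ 0.5169 -0.158   0.105 ]
 [ 0.4545  0.1157  0.105 ]]
[np.float64(0.28413119571652606), np.float64(0.20213193782513092)]
centre [0.58426772 0.0010965  0.105     ] yaw 12.840760477903483
1 pivot [0.4938 0.0471 0.105 ] [271.67821481 243.17432766] post [0.5571 0.0616 0.105 ] [264.60726409 212.60763006]
-1 pivot [ 0.5227 -0.0796  0.105 ] [331.43347331 229.83799137] post [ 0.586  -0.0652  0.105 ] [325.46313266 199.02290134]
```

View pics/z0.png

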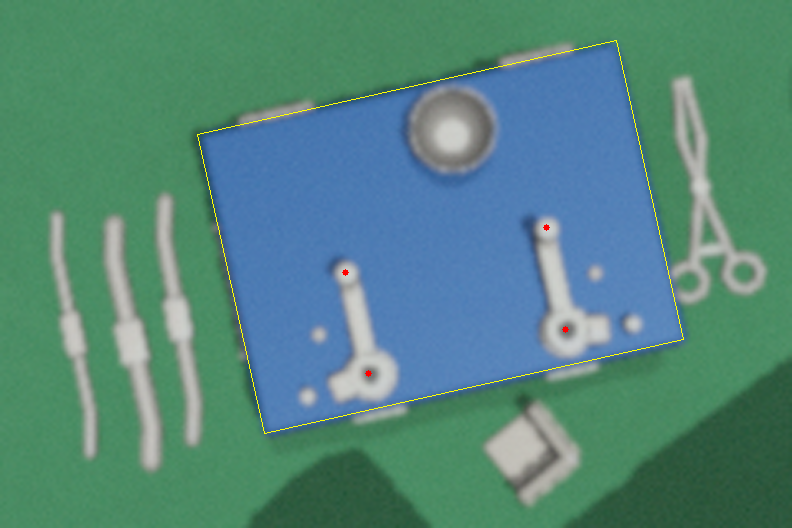

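The container model fits well: yaw is 12.8°, both levers are at 0, and the projected pivots and posts land on the image. Next I'll check the peg heights, the gallipot clearance and the tool axes.

```bash
python3 - <<'E'
from h import *
from plant import r,viewer
from scipy.spatial.transform import Rotation as Ro
c=pickle.load(open("top0.pkl","rb"));
R,_=cv2.Rodrigues(np.array(c["rvec"],float)); t=np.array(c["tvec"],float).ravel()
def z_at(u,v):
    d=c["depth"][v,u]; return R.T@(np.array([(u-c["cx"])/c["fx"]*d,(v-c["cy"])/c["fy"]*d,d])-t)
for n,(x,y) in dict(pegL1=(319,334),pegL2=(307,396),pegR1=(595,273),pegR2=(633,324),postL=(345,272),hubL=(375,372),pot=(452,132),lid=(300,200),guard=(515,455)).items():
    u,v=int(x/3.3+160),int(y/3.3+130)
    pts=np.array([z_at(a,b) for a in range(u-3,u+4) for b in range(v-3,v+4)])
    print(n,z_at(u,v).round(3),"maxz",pts[:,2].max().round(3))
s=r.get_state();M=Ro.from_euler("xyz",s["eef_rot"],degrees=True).as_matrix();print(M.round(3))
w=viewer.capture("wrist");cv2.imwrite("pics/w0.png",w["pixels"]);print(w["T_tool_cam"])
cs=pickle.load(open("scene0.pkl","rb"))["pixels"][150:290,190:360];cv2.imwrite("pics/s0.png",cv2.resize(cs,None,fx=4,fy=4,interpolation=cv2.INTER_CUBIC))
E
```

```text
pegL1 [0.52  0.082 0.106] maxz 1.252
pegL2 [0.479 0.087 0.119] maxz 0.125
pegR1 [ 0.562 -0.1    0.107] maxz 0.113
pegR2 [ 0.527 -0.121  0.124] maxz 0.126
postL [0.558 0.063 0.149] maxz 0.152
hubL [0.496 0.044 0.128] maxz 1.252
pot [ 0.654 -0.004  0.103] maxz 1.252
lid [0.61  0.096 0.101] maxz 0.108
guard [ 0.44  -0.053  0.012] maxz 1.252
[[-0.001 -0.412  0.911]
 [ 0.001  0.911  0.412]
 [-1.     0.001 -0.   ]]
[[-7.10169713e-04 -3.01608779e-01  9.53431508e-01 -1.58304111e-01]
 [ 9.99999225e-01 -1.18953946e-03  3.68556751e-04  7.45815917e-04]
 [ 1.02298445e-03  9.53431030e-01  3.01609389e-01 -8.29062490e-02]
 [ 0.00000000e+00  0.00000000e+00  0.00000000e+00  1.00000000e+00]]
```

View pics/w0.png

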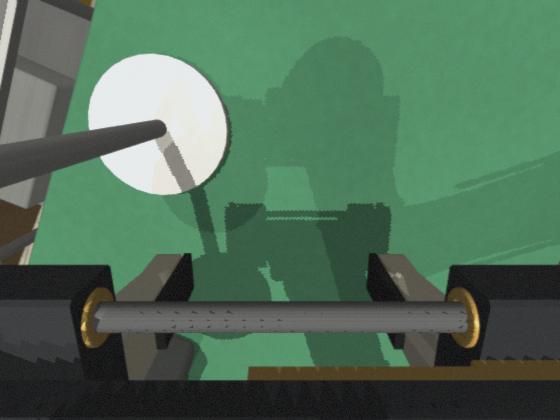

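View pics/s0.png

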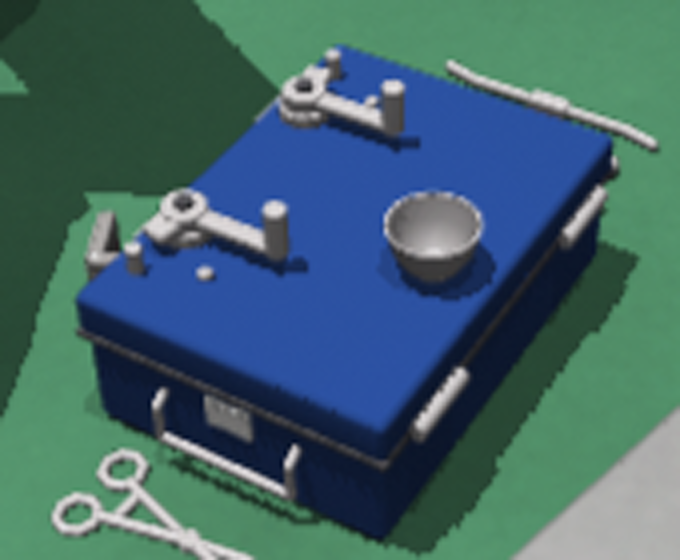

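The tall stop pegs are about 125 mm high, so with the tip at z≈0.134 the fingers clear everything but the posts. The plan is to shut the fingers and turn the tool 34° (+yaw). Then I push the right post with the −z face and the left post with the +y face.

```bash
cat >> h.py <<'E'
from scipy.spatial.transform import Rotation as Ro
C=np.array([.58427,.0011]);YAW=np.radians(12.84)
def post(side,th):
    a=YAW+side*th; p=C+Ro.from_euler("z",YAW).as_matrix()[:2,:2]@np.array([-.078,side*.065])
    return p+.065*np.array([np.cos(a),np.sin(a)])
def rel(s,target,ang=None):
    M=Ro.from_euler("xyz",s["eef_rot"],degrees=True).as_matrix()
    return M.T@(np.array(target)-s["tcp_pos"])
def zyaw(s):
    M=Ro.from_euler("xyz",s["eef_rot"],degrees=True).as_matrix(); return np.degrees(np.arctan2(M[1,2],M[0,2])),M
E
python3 -m creep '[{"ax":-8,"ty":0.023,"tz":0.032,"fingers":0},{"ax":-16,"ty":0.046,"tz":0.064,"fingers":0},{"ax":-24,"ty":0.069,"tz":0.096,"fingers":0},{"ax":-32,"ty":0.092,"tz":0.128,"fingers":0},{"ax":-34,"ty":0.115,"tz":0.16,"fingers":0}]' 10
python3 - <<'E'
from h import *
from plant import r
s=r.get_state();print(s["tcp_pos"],zyaw(s)[0],s["gripper_width"],rel(s,[.601,-.041,.22]))
E
```

```text
[ 0.27801818 -0.61470646  0.22585838] 24.334110607609336 0.0877241922427857 [0.00625395 0.38964309 0.53068807]invalid input
```

```bash
python3 -m creep '[{"ax":-8,"ay":0,"az":0,"tx":0,"ty":0.023,"tz":0.032,"fingers":0.0}]' 10; echo; python3 -m creep '[{"ty":0.023,"tz":0.032}]'; python3 - <<'E'
from plant import r
s=r.get_state();print(s["time_s"],s["tcp_pos"])
E
```

```text
time_s: 0.25
tcp_pos: [0.2963, -0.5825, 0.2251]
eef_rot: [120.9, 89.9, 153.1]
contact_force: [1.3, 0.3, -0.4]
gripper_width: 0.0836

0.25 [ 0.29627502 -0.58252613  0.22512675]invalid input
```

All keys are required in every row.

```bash
python3 -m creep '[{"ax":-8,"ay":0,"az":0,"tx":0,"ty":0.02,"tz":0.036,"fingers":0},{"ax":-16,"ay":0,"az":0,"tx":0,"ty":0.04,"tz":0.072,"fingers":0},{"ax":-24,"ay":0,"az":0,"tx":0,"ty":0.06,"tz":0.108,"fingers":0},{"ax":-26,"ay":0,"az":0,"tx":0,"ty":0.08,"tz":0.144,"fingers":0},{"ax":-26,"ay":0,"az":0,"tx":0,"ty":0.1,"tz":0.18,"fingers":0}]' 10
python3 - <<'E'
from h import *
from plant import r
s=r.get_state();print(s["tcp_pos"],zyaw(s)[0],s["gripper_width"],rel(s,[.601,-.041,.22]))
E
```

```text
time_s: 0.75
tcp_pos: [0.3968, -0.3985, 0.2264]
eef_rot: [68.4, 90.0, 126.8]
contact_force: [0.7, -0.4, -0.2]
gripper_width: 0.0455
[ 0.39682365 -0.3984951   0.22641027] 58.410132247275676 0.04553017678068695 [0.00644756 0.01334576 0.41147556]
```

```bash
python3 -m creep '[{"ax":0,"ay":0,"az":0,"tx":0,"ty":0.001,"tz":0.045,"fingers":0},{"ax":0,"ay":0,"az":0,"tx":0,"ty":0.003,"tz":0.09,"fingers":0},{"ax":0,"ay":0,"az":0,"tx":0,"ty":0.005,"tz":0.135,"fingers":0},{"ax":0,"ay":0,"az":0,"tx":0,"ty":0.007,"tz":0.18,"fingers":0},{"ax":0,"ay":0,"az":0,"tx":0,"ty":0.009,"tz":0.225,"fingers":0}]' 10
python3 -m creep '[{"ax":0,"ay":0,"az":0,"tx":0,"ty":0.001,"tz":0.045,"fingers":0},{"ax":0,"ay":0,"az":0,"tx":0,"ty":0.002,"tz":0.09,"fingers":0},{"ax":0,"ay":0,"az":0,"tx":0,"ty":0.003,"tz":0.13,"fingers":0},{"ax":0,"ay":0,"az":0,"tx":0,"ty":0.003,"tz":0.16,"fingers":0},{"ax":0,"ay":0,"az":0,"tx":0,"ty":0.003,"tz":0.17,"fingers":0}]' 10
python3 - <<'E'
from h import *
from plant import r,viewer
s=r.get_state();print(s["tcp_pos"],zyaw(s)[0],s["gripper_width"],rel(s,[.601,-.041,.22]))
w=viewer.capture("wrist");cv2.imwrite("pics/w1.png",w["pixels"])
w=viewer.capture("top");cv2.imwrite("pics/t1.png",w["pixels"])
E
```

```text
time_s: 1.25
tcp_pos: [0.5073, -0.202, 0.2266]
eef_rot: [-32.3, 90.0, 26.1]
contact_force: [1.5, -0.6, 0.2]
gripper_width: 0.0053
time_s: 1.75
tcp_pos: [0.5947, -0.0551, 0.226]
eef_rot: [119.5, 90.0, 178.0]
contact_force: [0.2, -0.6, -0.4]
gripper_width: 0.0003
[ 0.594658   -0.05507704  0.22595191] 58.47449990194385 0.0002572717747432847 [0.0059488  0.00195184 0.01531703]
```

View pics/w1.png

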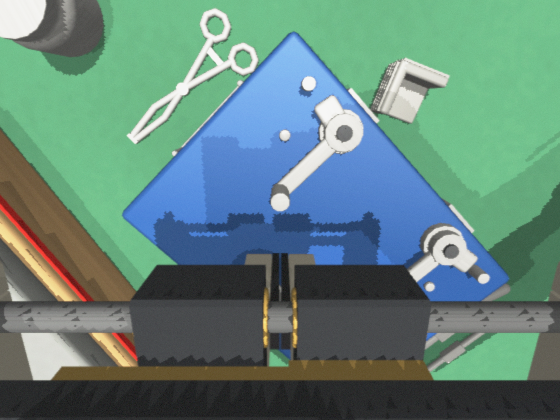

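The wrist view shows the shut fingers at (280,280) and the right post's top at (280,202), straight ahead along −z. I'll refine the post position from this view.

```bash
python3 - <<'E'
from h import *
from plant import r,viewer
s=r.get_state();w=viewer.capture("wrist");T=w["T_tool_cam"];_,M=zyaw(s)
def wr(u,v,z):
    d=M@(T[:3,:3]@np.array([(u-w["cx"])/w["fx"],(v-w["cy"])/w["fy"],1]));o=M@T[:3,3]+s["tcp_pos"]
    return o+d*(z-o[2])/d[2]
print(wr(280,202,.15),post(-1,0),"pivot",wr(345,133,.125), C)
n=np.array([np.cos(np.radians(238.5)),np.sin(np.radians(238.5))])
for st in(.012,0): print(rel(s,[*(post(-1,0)-n*(.0165+st)),.134]))
for k in range(0,85,8):
    t=post(-1,np.radians(k))-n*.0165; print(k,rel(s,[*t,.134]).round(4), t.round(4))
E
```

```text
[ 0.58552846 -0.06729578  0.15      ] [ 0.58603997 -0.06516362] pivot [ 0.52150523 -0.08079999  0.125     ] [0.58427 0.0011 ]
[0.09191686 0.00204885 0.01697974]
[0.09192428 0.00203663 0.00497975]
0 [0.0919 0.002  0.005 ] [ 0.5947 -0.0511]
8 [ 0.0919 -0.0038 -0.0019] [ 0.5961 -0.0601]
16 [ 0.0919 -0.0087 -0.0096] [ 0.5962 -0.0691]
24 [ 0.0919 -0.0124 -0.0178] [ 0.5951 -0.0781]
32 [ 0.0919 -0.015  -0.0265] [ 0.5927 -0.0869]
40 [ 0.0919 -0.0163 -0.0355] [ 0.5891 -0.0952]
48 [ 0.0919 -0.0164 -0.0446] [ 0.5844 -0.103 ]
56 [ 0.0919 -0.0152 -0.0536] [ 0.5787 -0.11  ]
64 [ 0.092  -0.0128 -0.0623] [ 0.5721 -0.1162]
72 [ 0.092  -0.0091 -0.0706] [ 0.5646 -0.1213]
80 [ 0.092  -0.0044 -0.0783] [ 0.5565 -0.1254]
```

```bash
python3 -m creep '[{"ax":0,"ay":0,"az":0,"tx":0,"ty":0.002,"tz":0.018,"fingers":0},{"ax":0,"ay":0,"az":0,"tx":0.03,"ty":0.002,"tz":0.018,"fingers":0},{"ax":0,"ay":0,"az":0,"tx":0.06,"ty":0.002,"tz":0.018,"fingers":0},{"ax":0,"ay":0,"az":0,"tx":0.08,"ty":0.002,"tz":0.018,"fingers":0},{"ax":0,"ay":0,"az":0,"tx":0.091,"ty":0.002,"tz":0.018,"fingers":0}]' 10
python3 - <<'E'
from h import *
from plant import r,viewer
import time
s=r.get_state();print(s["tcp_pos"],s["contact_force"])
n=np.array([np.cos(np.radians(238.5)),np.sin(np.radians(238.5))])
for k in range(0,82,5):
    t=post(-1,np.radians(k))-n*.0165; print(k,rel(s,[*t,.134]).round(4))
w=viewer.capture("wrist");cv2.imwrite("pics/w2.png",w["pixels"])
E
```

```text
time_s: 2.4
tcp_pos: [0.6001, -0.0419, 0.1338]
eef_rot: [129.9, 89.9, -171.8]
contact_force: [-0.4, 0.0, 0.3]
gripper_width: 0.0007
[ 0.60013307 -0.0419165   0.13380874] [-0.3556693   0.00248834  0.27544838]
0 [-0.0002 -0.0002 -0.0107]
5 [-0.0002 -0.004  -0.0149]
10 [-0.0002 -0.0074 -0.0194]
15 [-0.0002 -0.0104 -0.0242]
20 [-0.0002 -0.013  -0.0293]
25 [-0.0002 -0.0151 -0.0345]
30 [-0.0002 -0.0168 -0.0399]
35 [-0.0002 -0.018  -0.0455]
40 [-0.0001 -0.0187 -0.0511]
45 [-0.0001 -0.0189 -0.0568]
50 [-0.0001 -0.0186 -0.0624]
55 [-0.0001 -0.0178 -0.0681]
60 [-0.0001 -0.0165 -0.0736]
65 [-0.0001 -0.0148 -0.079 ]
70 [-0.0001 -0.0126 -0.0842]
75 [-0.0001 -0.0099 -0.0892]
80 [-0.0001 -0.0068 -0.094 ]
```

View pics/w2.png

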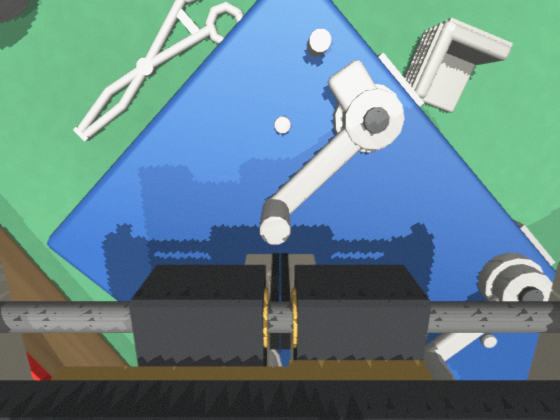

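The post at (275,230) is just ahead of the fingertips, around (280,262). Now the right latch push, along the arc.

```bash
python3 -m creep '[{"ax":0,"ay":0,"az":0,"tx":0,"ty":0,"tz":-0.01,"fingers":0},{"ax":0,"ay":0,"az":0,"tx":0,"ty":-0.004,"tz":-0.015,"fingers":0},{"ax":0,"ay":0,"az":0,"tx":0,"ty":-0.0075,"tz":-0.0195,"fingers":0},{"ax":0,"ay":0,"az":0,"tx":0,"ty":-0.0105,"tz":-0.0245,"fingers":0},{"ax":0,"ay":0,"az":0,"tx":0,"ty":-0.013,"tz":-0.0295,"fingers":0}]' 10
python3 - <<'E'
from h import *
from plant import r,viewer
s=r.get_state();print(s["tcp_pos"],s["contact_force"])
n=np.array([np.cos(np.radians(238.5)),np.sin(np.radians(238.5))])
for k in range(20,82,5):
    t=post(-1,np.radians(k))-n*.0165; print(k,rel(s,[*t,.134]).round(4))
w=viewer.capture("wrist");cv2.imwrite("pics/w3.png",w["pixels"])
E
```

```text
time_s: 2.95
tcp_pos: [0.5989, -0.0725, 0.1369]
eef_rot: [-36.4, 89.7, 22.0]
contact_force: [3.8, 4.9, -2.3]
gripper_width: 0.0005
[ 0.59889259 -0.07250433  0.13693287] [ 3.80415933  4.89251608 -2.30596995]
20 [ 0.0029  0.0021 -0.0026]
25 [ 0.0029 -0.0001 -0.0079]
30 [ 0.0029 -0.0017 -0.0133]
35 [ 0.0029 -0.0029 -0.0188]
40 [ 0.0028 -0.0036 -0.0245]
45 [ 0.0028 -0.0038 -0.0301]
50 [ 0.0028 -0.0035 -0.0358]
55 [ 0.0028 -0.0027 -0.0414]
60 [ 0.0027 -0.0014 -0.0469]
65 [ 0.0027  0.0003 -0.0523]
70 [ 0.0027  0.0025 -0.0576]
75 [ 0.0027  0.0052 -0.0626]
80 [ 0.0026  0.0083 -0.0673]
```

View pics/w3.png

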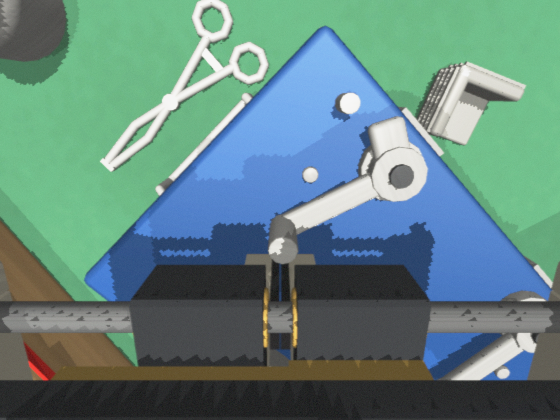

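The fingers are in contact at about 6 N and the lever is turning. Continuing.

```bash
python3 -m creep '[{"ax":0,"ay":0,"az":0,"tx":0.001,"ty":-0.002,"tz":-0.0055,"fingers":0},{"ax":0,"ay":0,"az":0,"tx":0.002,"ty":-0.004,"tz":-0.011,"fingers":0},{"ax":0,"ay":0,"az":0,"tx":0.002,"ty":-0.005,"tz":-0.0165,"fingers":0},{"ax":0,"ay":0,"az":0,"tx":0.002,"ty":-0.0055,"tz":-0.022,"fingers":0},{"ax":0,"ay":0,"az":0,"tx":0.002,"ty":-0.006,"tz":-0.0275,"fingers":0}]' 10
python3 -m creep '[{"ax":0,"ay":0,"az":0,"tx":0,"ty":0.0005,"tz":-0.0055,"fingers":0},{"ax":0,"ay":0,"az":0,"tx":0,"ty":0.001,"tz":-0.011,"fingers":0},{"ax":0,"ay":0,"az":0,"tx":0,"ty":0.0025,"tz":-0.0165,"fingers":0},{"ax":0,"ay":0,"az":0,"tx":0,"ty":0.004,"tz":-0.022,"fingers":0},{"ax":0,"ay":0,"az":0,"tx":0,"ty":0.006,"tz":-0.0275,"fingers":0}]' 10
python3 - <<'E'
from h import *
from plant import r,viewer
s=r.get_state();print(s["tcp_pos"],s["contact_force"])
n=np.array([np.cos(np.radians(238.5)),np.sin(np.radians(238.5))])
for k in range(45,82,5):
    t=post(-1,np.radians(k))-n*.0165; print(k,rel(s,[*t,.134]).round(4))
w=viewer.capture("wrist");cv2.imwrite("pics/w4.png",w["pixels"])
E
```

```text
time_s: 3.5
tcp_pos: [0.5877, -0.0999, 0.1337]
eef_rot: [-27.0, 89.9, 31.3]
contact_force: [2.1, 3.1, 0.7]
gripper_width: 0.0006
time_s: 4.0
tcp_pos: [0.5674, -0.1204, 0.1335]
eef_rot: [143.9, 90.0, -157.7]
contact_force: [0.8, 0.3, 0.1]
gripper_width: 0.0006
[ 0.56738179 -0.12044582  0.13354735] [0.84543211 0.32473828 0.13780179]
45 [-0.0005 -0.0055  0.0272]
50 [-0.0005 -0.0052  0.0216]
55 [-0.0005 -0.0044  0.0159]
60 [-0.0005 -0.0031  0.0104]
65 [-0.0005 -0.0013  0.005 ]
70 [-0.0005  0.0009 -0.0002]
75 [-0.0004  0.0035 -0.0052]
80 [-0.0004  0.0066 -0.01  ]
```

View pics/w4.png

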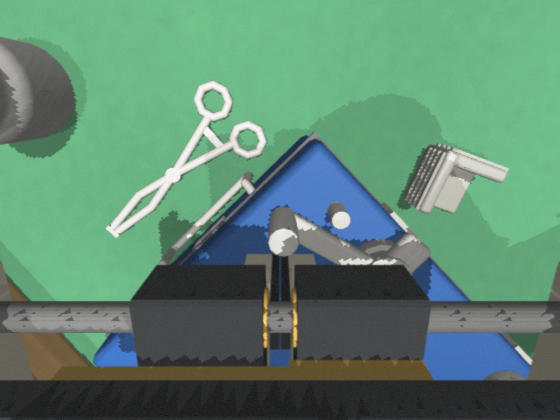

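The lever tipped over and moved ahead of the fingers. I'll follow it gently toward the stop.

```bash
python3 -m creep '[{"ax":0,"ay":0,"az":0,"tx":0,"ty":0.0015,"tz":-0.003,"fingers":0},{"ax":0,"ay":0,"az":0,"tx":0,"ty":0.003,"tz":-0.005,"fingers":0},{"ax":0,"ay":0,"az":0,"tx":0,"ty":0.0045,"tz":-0.0075,"fingers":0},{"ax":0,"ay":0,"az":0,"tx":0,"ty":0.006,"tz":-0.01,"fingers":0},{"ax":0,"ay":0,"az":0,"tx":0,"ty":0.006,"tz":-0.01,"fingers":0}]' 10
python3 - <<'E'
from h import *
from plant import r,viewer
s=r.get_state();print(s["tcp_pos"],s["contact_force"])
w=viewer.capture("wrist");cv2.imwrite("pics/w5.png",w["pixels"])
w=viewer.capture("top");cv2.imwrite("pics/t5.png",cv2.resize(w["pixels"][130:290,160:400],None,fx=3.3,fy=3.3))
E
```

```text
time_s: 4.55
tcp_pos: [0.5575, -0.1254, 0.1336]
eef_rot: [-36.2, 90.0, 22.1]
contact_force: [-0.6, -0.2, 0.5]
gripper_width: 0.0003
[ 0.5574717  -0.1253729   0.13363759] [-0.55458366 -0.21053188  0.48462448]
```

View pics/w5.png

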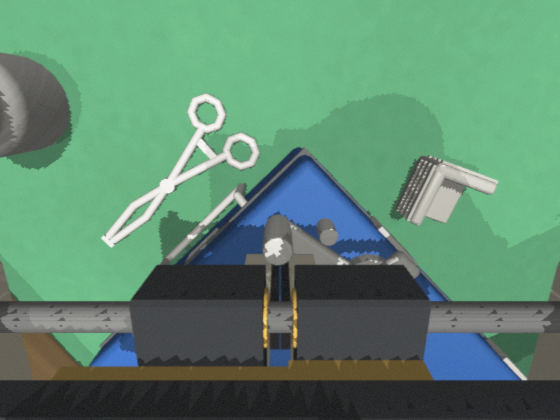

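```bash
python3 -m creep '[{"ax":0,"ay":0,"az":0,"tx":0,"ty":0.001,"tz":-0.002,"fingers":0},{"ax":0,"ay":0,"az":0,"tx":0,"ty":0.002,"tz":-0.004,"fingers":0},{"ax":0,"ay":0,"az":0,"tx":0,"ty":0.002,"tz":-0.004,"fingers":0}]' 10
python3 -m creep '[{"ax":0,"ay":0,"az":0,"tx":0,"ty":0,"tz":0.015,"fingers":0},{"ax":0,"ay":0,"az":0,"tx":-0.03,"ty":0,"tz":0.03,"fingers":0},{"ax":0,"ay":0,"az":0,"tx":-0.07,"ty":0,"tz":0.05,"fingers":0},{"ax":0,"ay":0,"az":0,"tx":-0.09,"ty":0,"tz":0.09,"fingers":0},{"ax":0,"ay":0,"az":0,"tx":-0.09,"ty":0,"tz":0.12,"fingers":0}]' 10
python3 - <<'E'
from h import *
from plant import r,viewer
s=r.get_state();print(s["tcp_pos"],s["contact_force"])
w=viewer.capture("wrist");cv2.imwrite("pics/w6.png",w["pixels"]);T=w["T_tool_cam"];pickle.dump((s,w),open("w6.pkl","wb"))
w=viewer.capture("top");cv2.imwrite("pics/t6.png",cv2.resize(w["pixels"][130:290,160:400],None,fx=3.3,fy=3.3))
E
```

```text
time_s: 4.95
tcp_pos: [0.5566, -0.1262, 0.134]
eef_rot: [-39.4, 89.7, 19.0]
contact_force: [7.4, 7.2, -4.2]
gripper_width: 0.0003
time_s: 5.45
tcp_pos: [0.6193, -0.0238, 0.2277]
eef_rot: [-56.3, 89.7, 2.1]
contact_force: [-0.3, 0.0, 0.1]
gripper_width: 0.0004
[ 0.61928053 -0.02383569  0.22770608] [-0.33579768  0.01830416  0.13817474]
```

View pics/w6.png

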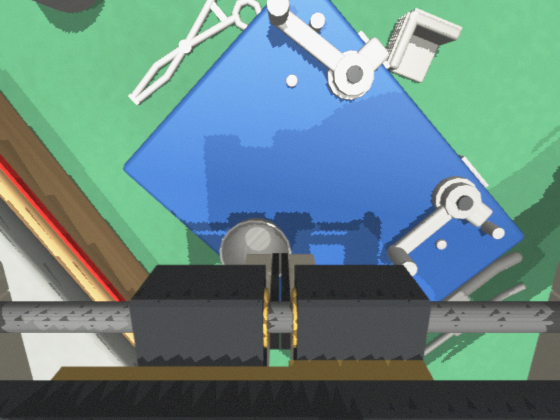

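View pics/t6.png

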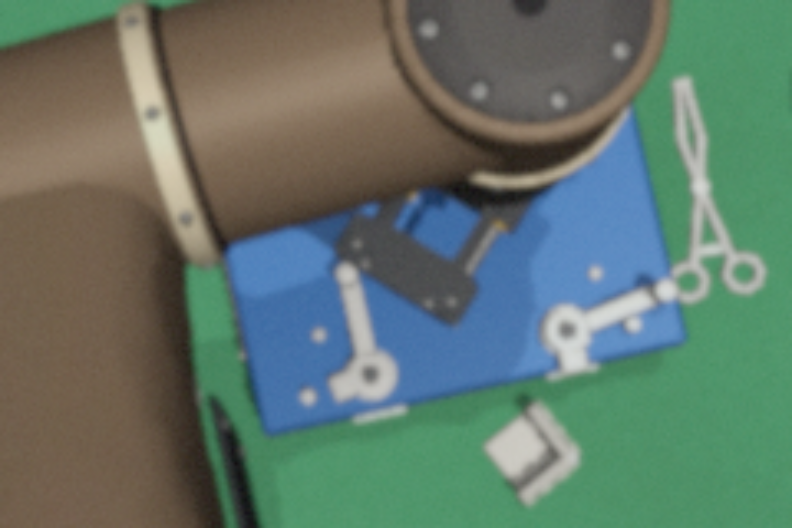

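The top view shows the right lever now pointing outward, from hub (566,329) to post (665,289), and the container barely moved. I'll compute the angle and the container shift.

```bash
python3 - <<'E'
from h import *
c=pickle.load(open("top0.pkl","rb"))
f=lambda x,y,z: ray(c,x/3.3+160,y/3.3+130,z)
p=f(566,329,.125);q=f(665,289,.15);d=q-p
print("angle",12.84-np.degrees(np.arctan2(d[1],d[0])),np.hypot(*d[:2]))
p2=f(371,374,.125); d=p2-p; print("pivots",p,p2,"yaw",np.degrees(np.arctan2(-d[0],d[1])), "postL",f(346,273,.15))
s,w=pickle.load(open("w6.pkl","rb"));T=w["T_tool_cam"];zy,M=zyaw(s)
def wr(u,v,z):
    d=M@(T[:3,:3]@np.array([(u-w["cx"])/w["fx"],(v-w["cy"])/w["fy"],1]));o=M@T[:3,3]+s["tcp_pos"]
    return o+d*(z-o[2])/d[2]
a=wr(353,73,.125);b=wr(277,6,.15);e=wr(466,202,.125);print("wrist",a,b,e,zy)
d=b-a;print(12.84-np.degrees(np.arctan2(d[1],d[0])),np.hypot(*d[:2]))
d=e-a;print("yaw",np.degrees(np.arctan2(-d[0],d[1])))
n=np.array([np.cos(np.radians(zy+90)),np.sin(np.radians(zy+90))])
print("start",rel(s,[*(post(1,0)-n*.042),.134]),rel(s,[*(post(1,0)-n*.042),.134])@[0,0,1],(post(1,0)-n*.042))
E
```

```text
angle 80.54903144165246 0.0649923777894311
pivots [ 0.52296429 -0.07978658  0.125     ] [0.49344352 0.04554957 0.125     ] yaw 13.253476605873944 postL [0.55689915 0.06107693 0.15      ]
wrist [ 0.52309565 -0.0810752   0.125     ] [ 0.54901535 -0.13918978  0.15      ] [0.49250241 0.04789666 0.125     ] 58.351834524116796
78.80263897609737 0.06363282355832624
yaw 13.344413152357667
start [0.09356803 0.05615334 0.03982313] 0.03982312784195473 [0.59290419 0.03954819]
```

The right latch reads about 1.39 rad, and the container has stayed put to about 1 mm and 0.5°. Now the left latch: go inside its post and descend.

```bash
python3 -m creep '[{"ax":0,"ay":0,"az":0,"tx":0,"ty":0.03,"tz":0.02,"fingers":0},{"ax":0,"ay":0,"az":0,"tx":0,"ty":0.056,"tz":0.04,"fingers":0},{"ax":0,"ay":0,"az":0,"tx":0.04,"ty":0.056,"tz":0.04,"fingers":0},{"ax":0,"ay":0,"az":0,"tx":0.075,"ty":0.056,"tz":0.04,"fingers":0},{"ax":0,"ay":0,"az":0,"tx":0.093,"ty":0.056,"tz":0.04,"fingers":0}]' 10
python3 - <<'E'
from h import *
from plant import r,viewer
s=r.get_state();zy,_=zyaw(s);print(s["tcp_pos"],s["contact_force"],zy)
n=np.array([np.cos(np.radians(zy+90)),np.sin(np.radians(zy+90))])
for k in range(0,82,5):
    t=post(1,np.radians(k))-n*.028; print(k,rel(s,[*t,.134]).round(4))
w=viewer.capture("wrist");cv2.imwrite("pics/w7.png",w["pixels"])
E
```

```text
time_s: 6.05
tcp_pos: [0.5878, 0.0379, 0.1274]
eef_rot: [137.6, 89.7, -164.1]
contact_force: [0.0, -0.1, -0.0]
gripper_width: 0.0004
[0.58780587 0.03787487 0.12736577] [ 0.03549667 -0.10083549 -0.04971301] 58.34974899218454
0 [-0.0066  0.0106  0.0041]
5 [-0.0066  0.0147  0.0079]
10 [-0.0066  0.0192  0.0114]
15 [-0.0066  0.0239  0.0145]
20 [-0.0066  0.0289  0.0172]
25 [-0.0066  0.0342  0.0194]
30 [-0.0066  0.0395  0.0212]
35 [-0.0066  0.0451  0.0224]
40 [-0.0065  0.0507  0.0232]
45 [-0.0065  0.0564  0.0235]
50 [-0.0065  0.062   0.0233]
55 [-0.0065  0.0676  0.0226]
60 [-0.0065  0.0732  0.0215]
65 [-0.0064  0.0786  0.0198]
70 [-0.0064  0.0839  0.0177]
75 [-0.0064  0.0889  0.0151]
80 [-0.0064  0.0937  0.0121]
```

View pics/w7.png

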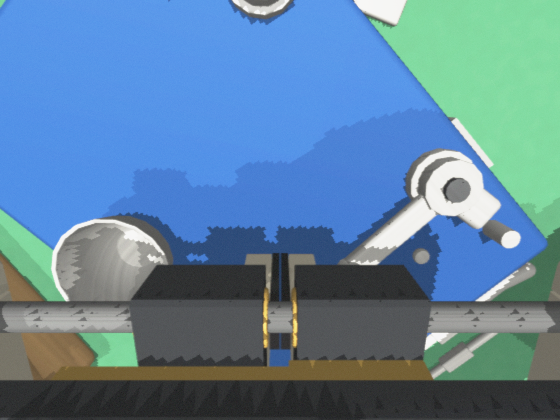

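The tip sits at 0.127, a bit low, so I'll raise it 6.5 mm and then start the push.

```bash
python3 -m creep '[{"ax":0,"ay":0,"az":0,"tx":-0.0065,"ty":0,"tz":0.002,"fingers":0},{"ax":0,"ay":0,"az":0,"tx":-0.0065,"ty":0.005,"tz":0.004,"fingers":0},{"ax":0,"ay":0,"az":0,"tx":-0.0065,"ty":0.0105,"tz":0.004,"fingers":0},{"ax":0,"ay":0,"az":0,"tx":-0.0065,"ty":0.0145,"tz":0.008,"fingers":0},{"ax":0,"ay":0,"az":0,"tx":-0.0065,"ty":0.019,"tz":0.0115,"fingers":0}]' 10
python3 - <<'E'
from h import *
from plant import r,viewer
s=r.get_state();zy,_=zyaw(s);print(s["tcp_pos"],s["contact_force"],zy)
n=np.array([np.cos(np.radians(zy+90)),np.sin(np.radians(zy+90))])
for k in range(10,41,10):
    t=post(1,np.radians(k))-n*.028; print(k,rel(s,[*t,.134]).round(4))
w=viewer.capture("wrist");cv2.imwrite("pics/w8.png",w["pixels"])
w=viewer.capture("scene");cv2.imwrite("pics/s8.png",cv2.resize(w["pixels"][130:290,180:370],None,fx=3.7,fy=3.7))
E
```

```text
time_s: 6.6
tcp_pos: [0.5807, 0.058, 0.1382]
eef_rot: [-55.7, 89.9, 2.7]
contact_force: [3.7, -4.5, 0.8]
gripper_width: 0.0006
[0.58069492 0.05800781 0.13823684] [ 3.66037856 -4.50998874  0.84071685] 58.36125096483012
10 [ 0.0042  0.0025 -0.0019]
20 [0.0042 0.0123 0.0038]
30 [0.0042 0.0229 0.0078]
40 [0.0042 0.0341 0.0098]
```

View pics/w8.png

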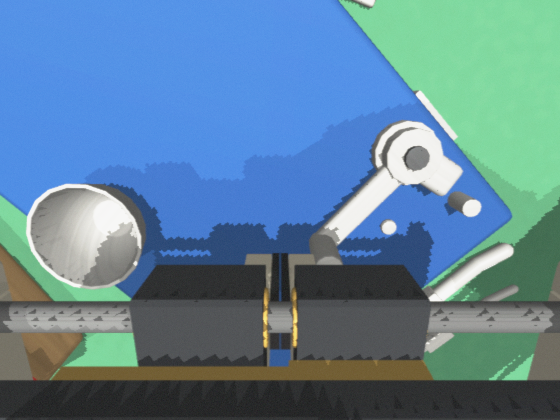

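View pics/s8.png

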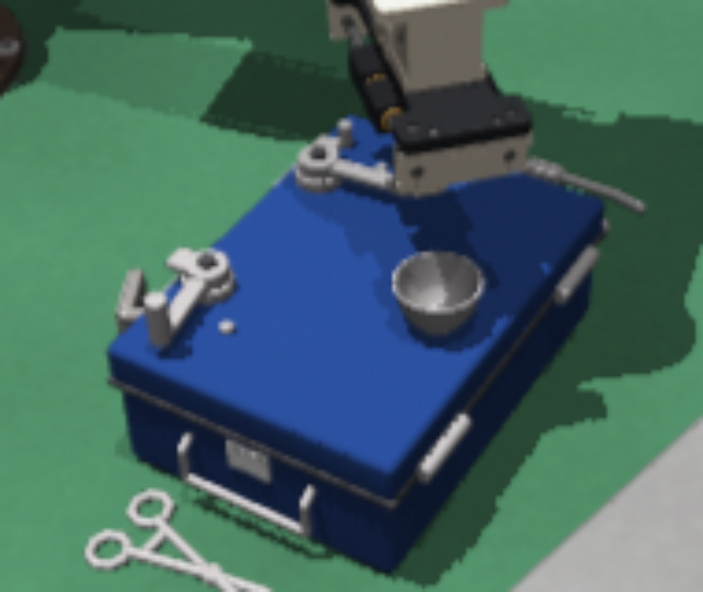

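```bash
python3 -m creep '[{"ax":0,"ay":0,"az":0,"tx":0.002,"ty":0.005,"tz":0.001,"fingers":0},{"ax":0,"ay":0,"az":0,"tx":0.004,"ty":0.01,"tz":0.0035,"fingers":0},{"ax":0,"ay":0,"az":0,"tx":0.004,"ty":0.015,"tz":0.0055,"fingers":0},{"ax":0,"ay":0,"az":0,"tx":0.004,"ty":0.0205,"tz":0.0075,"fingers":0},{"ax":0,"ay":0,"az":0,"tx":0.004,"ty":0.026,"tz":0.009,"fingers":0}]' 10
python3 - <<'E'
from h import *
from plant import r,viewer
s=r.get_state();zy,_=zyaw(s);print(s["tcp_pos"],s["contact_force"],zy)
n=np.array([np.cos(np.radians(zy+90)),np.sin(np.radians(zy+90))])
for k in range(20,81,5):
    t=post(1,np.radians(k))-n*.028; print(k,rel(s,[*t,.134]).round(4))
w=viewer.capture("wrist");cv2.imwrite("pics/w9.png",w["pixels"])
E
```

```text
time_s: 7.2
tcp_pos: [0.5631, 0.0796, 0.1336]
eef_rot: [-23.6, 89.9, 34.7]
contact_force: [0.0, 1.1, 0.1]
gripper_width: 0.0005
[0.56310587 0.07963668 0.13356606] [0.02880341 1.08695742 0.09468897] 58.33357708523952
20 [-0.0004 -0.014  -0.0054]
25 [-0.0004 -0.0088 -0.0032]
30 [-0.0004 -0.0034 -0.0014]
35 [-0.0004  0.0021 -0.0001]
40 [-0.0004  0.0077  0.0006]
45 [-0.0004  0.0134  0.0009]
50 [-0.0004  0.0191  0.0007]
55 [-0.0004  0.0247  0.0001]
60 [-0.0005  0.0302 -0.0011]
65 [-0.0005  0.0357 -0.0028]
70 [-0.0005  0.0409 -0.0049]
75 [-0.0005  0.046  -0.0075]
80 [-0.0005  0.0508 -0.0105]
```

View pics/w9.png

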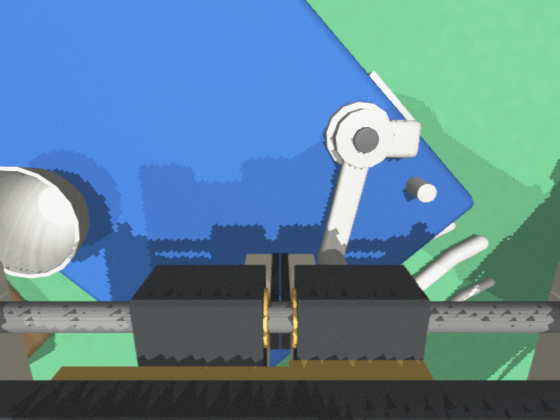

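The lever is at the first click. I'll push on through toward the second stop.

```bash
python3 -m creep '[{"ax":0,"ay":0,"az":0,"tx":0,"ty":0.006,"tz":0,"fingers":0},{"ax":0,"ay":0,"az":0,"tx":0,"ty":0.0115,"tz":0,"fingers":0},{"ax":0,"ay":0,"az":0,"tx":0,"ty":0.017,"tz":0,"fingers":0},{"ax":0,"ay":0,"az":0,"tx":0,"ty":0.0225,"tz":-0.0005,"fingers":0},{"ax":0,"ay":0,"az":0,"tx":0,"ty":0.028,"tz":-0.0015,"fingers":0}]' 10
python3 - <<'E'
from h import *
from plant import r,viewer
s=r.get_state();zy,_=zyaw(s);print(s["tcp_pos"],s["contact_force"],zy)
n=np.array([np.cos(np.radians(zy+90)),np.sin(np.radians(zy+90))])
for k in range(50,81,5):
    t=post(1,np.radians(k))-n*.028; print(k,rel(s,[*t,.134]).round(4))
w=viewer.capture("wrist");cv2.imwrite("pics/w10.png",w["pixels"])
E
```

```text
time_s: 7.75
tcp_pos: [0.5395, 0.0932, 0.1334]
eef_rot: [-42.6, 89.8, 15.7]
contact_force: [8.4, -0.3, -4.0]
gripper_width: 0.0008
[0.53953671 0.0931769  0.13342049] [ 8.37277887 -0.32254837 -4.03883745] 58.36305128290021
50 [-0.0006 -0.0081  0.0016]
55 [-0.0006 -0.0025  0.0009]
60 [-0.0006  0.0031 -0.0003]
65 [-0.0006  0.0085 -0.0019]
70 [-0.0006  0.0137 -0.004 ]
75 [-0.0006  0.0188 -0.0066]
80 [-0.0007  0.0236 -0.0096]
```

View pics/w10.png

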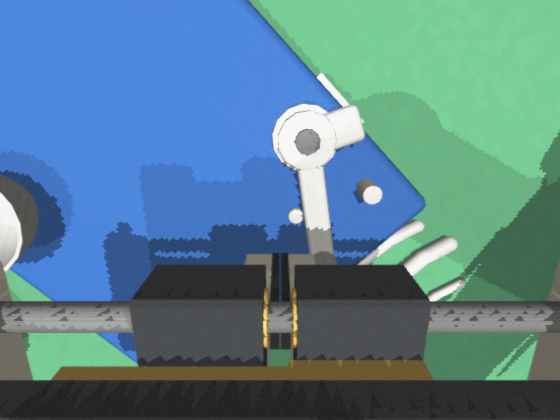

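```bash
python3 -m creep '[{"ax":0,"ay":0,"az":0,"tx":0,"ty":0.005,"tz":-0.0015,"fingers":0},{"ax":0,"ay":0,"az":0,"tx":0,"ty":0.01,"tz":-0.0035,"fingers":0},{"ax":0,"ay":0,"az":0,"tx":0,"ty":0.014,"tz":-0.0055,"fingers":0},{"ax":0,"ay":0,"az":0,"tx":0,"ty":0.018,"tz":-0.0075,"fingers":0},{"ax":0,"ay":0,"az":0,"tx":0,"ty":0.02,"tz":-0.009,"fingers":0}]' 10
python3 - <<'E'
from h import *
from plant import r,viewer
s=r.get_state();zy,_=zyaw(s);print(s["tcp_pos"],s["contact_force"],zy)
n=np.array([np.cos(np.radians(zy+90)),np.sin(np.radians(zy+90))])
for k in range(70,86,5):
    t=post(1,np.radians(k))-n*.028; print(k,rel(s,[*t,.134]).round(4))
w=viewer.capture("wrist");cv2.imwrite("pics/w11.png",w["pixels"])
E
```

```text
time_s: 8.3
tcp_pos: [0.5154, 0.0951, 0.1329]
eef_rot: [138.3, 90.0, -163.4]
contact_force: [0.5, -0.2, 0.3]
gripper_width: 0.0005
[0.51539793 0.0951077  0.13293227] [ 0.47135859 -0.17316998  0.30416759] 58.34477849104101
70 [-0.0011 -0.0078  0.007 ]
75 [-0.0011 -0.0028  0.0044]
80 [-0.0011  0.002   0.0014]
85 [-0.0011  0.0066 -0.002 ]
```

View pics/w11.png

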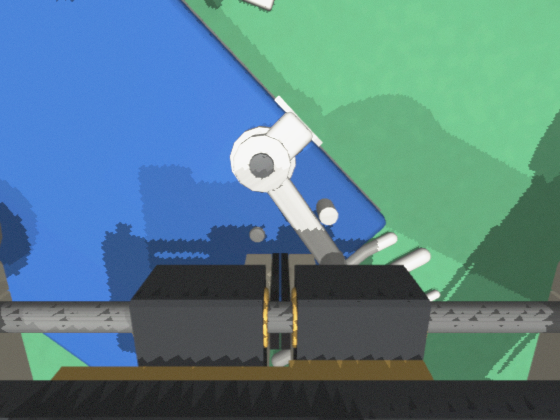

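Force is gone and the lever bar rests near its stop peg at (328,212). I'll give one small push to confirm the stop, then back off, rise and look.

```bash
python3 -m creep '[{"ax":0,"ay":0,"az":0,"tx":0,"ty":0.002,"tz":-0.001,"fingers":0},{"ax":0,"ay":0,"az":0,"tx":0,"ty":0.004,"tz":-0.001,"fingers":0},{"ax":0,"ay":0,"az":0,"tx":0,"ty":0.005,"tz":-0.001,"fingers":0}]' 10
python3 -m creep '[{"ax":0,"ay":0,"az":0,"tx":0,"ty":-0.02,"tz":0.002,"fingers":0},{"ax":0,"ay":0,"az":0,"tx":-0.03,"ty":-0.03,"tz":0.002,"fingers":0},{"ax":0,"ay":0,"az":0,"tx":-0.07,"ty":-0.04,"tz":0.01,"fingers":0},{"ax":0,"ay":0,"az":0,"tx":-0.11,"ty":-0.06,"tz":0.02,"fingers":0},{"ax":0,"ay":0,"az":0,"tx":-0.15,"ty":-0.09,"tz":0.03,"fingers":0}]' 10
python3 -m creep '[{"ax":0,"ay":0,"az":0,"tx":0,"ty":-0.04,"tz":-0.03,"fingers":0},{"ax":0,"ay":0,"az":0,"tx":0,"ty":-0.07,"tz":-0.07,"fingers":0},{"ax":0,"ay":0,"az":0,"tx":0,"ty":-0.08,"tz":-0.11,"fingers":0},{"ax":0,"ay":0,"az":0,"tx":0,"ty":-0.09,"tz":-0.15,"fingers":0},{"ax":0,"ay":0,"az":0,"tx":0,"ty":-0.09,"tz":-0.19,"fingers":0}]' 10
python3 -m creep '[{"ax":0,"ay":0,"az":0,"tx":0,"ty":0,"tz":-0.04,"fingers":0},{"ax":0,"ay":0,"az":0,"tx":0,"ty":0,"tz":-0.08,"fingers":0},{"ax":0,"ay":0,"az":0,"tx":0,"ty":0,"tz":-0.12,"fingers":0},{"ax":0,"ay":0,"az":0,"tx":0,"ty":0,"tz":-0.15,"fingers":0},{"ax":0,"ay":0,"az":0,"tx":0,"ty":0,"tz":-0.15,"fingers":0}]' 10
python3 - <<'E'
from h import *
from plant import r,viewer
s=r.get_state();print(s["tcp_pos"],s["contact_force"])
for n in("top","scene"):
    w=viewer.capture(n);cv2.imwrite(f"pics/{n}12.png",w["pixels"] if n=="scene" else cv2.resize(w["pixels"][130:290,160:400],None,fx=3.3,fy=3.3,interpolation=cv2.INTER_CUBIC));pickle.dump(w,open(n+"12.pkl","wb"))
E
```

```text
time_s: 8.65
tcp_pos: [0.5114, 0.0971, 0.1331]
eef_rot: [90.4, 90.0, 148.7]
contact_force: [-0.2, 0.1, 0.8]
gripper_width: 0.0006
time_s: 9.15
tcp_pos: [0.6033, 0.0757, 0.2846]
eef_rot: [-22.8, 90.0, 35.6]
contact_force: [1.9, 1.6, -0.4]
gripper_width: 0.0003
time_s: 9.65
tcp_pos: [0.5799, -0.1354, 0.2816]
eef_rot: [137.9, 89.9, -163.8]
contact_force: [0.1, -0.6, 0.0]
gripper_width: 0.0006
time_s: 10.15
tcp_pos: [0.4995, -0.2636, 0.2825]
eef_rot: [172.9, 90.0, -128.9]
contact_force: [1.2, -0.8, -0.5]
gripper_width: 0.0005
[ 0.49949122 -0.26361613  0.28245807] [ 1.22667292 -0.77759996 -0.45396066]
```

View pics/top12.png

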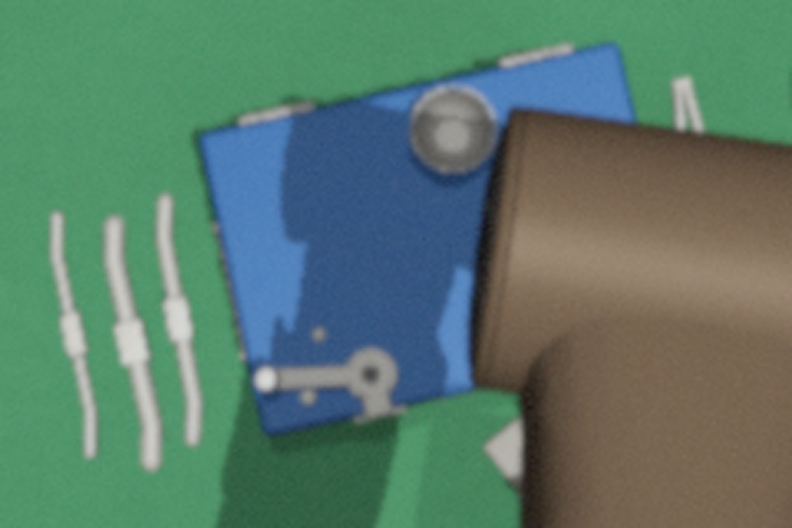

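View pics/scene12.png

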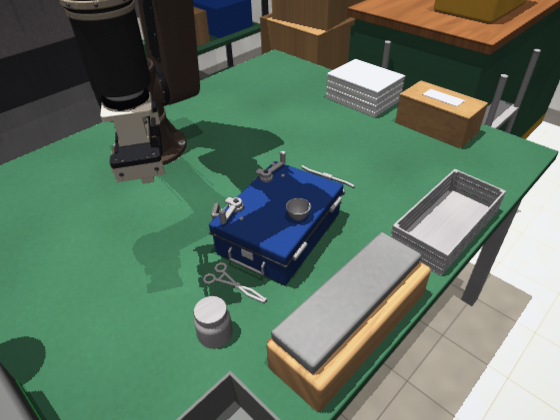

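The left lever runs from hub (371,374) to post (264,378), and the bystanders look unmoved. I'll retreat further so I can check both levers unobstructed.

```bash
python3 -m creep '[{"ax":0,"ay":0,"az":0,"tx":0,"ty":-0.02,"tz":-0.045,"fingers":0},{"ax":0,"ay":0,"az":0,"tx":0,"ty":-0.03,"tz":-0.09,"fingers":0},{"ax":0,"ay":0,"az":0,"tx":0,"ty":-0.035,"tz":-0.135,"fingers":0},{"ax":0,"ay":0,"az":0,"tx":0,"ty":-0.04,"tz":-0.18,"fingers":0},{"ax":0,"ay":0,"az":0,"tx":0,"ty":-0.04,"tz":-0.225,"fingers":0}]' 10
python3 -m creep '[{"ax":0,"ay":0,"az":0,"tx":0,"ty":-0.02,"tz":-0.04,"fingers":0},{"ax":0,"ay":0,"az":0,"tx":0,"ty":-0.04,"tz":-0.08,"fingers":0},{"ax":0,"ay":0,"az":0,"tx":0,"ty":-0.05,"tz":-0.1,"fingers":0},{"ax":0,"ay":0,"az":0,"tx":0,"ty":-0.05,"tz":-0.1,"fingers":0},{"ax":0,"ay":0,"az":0,"tx":0,"ty":-0.05,"tz":-0.1,"fingers":0}]' 10
python3 - <<'E'
from h import *
from plant import r,viewer
w=viewer.capture("top");cv2.imwrite("pics/top13.png",cv2.resize(w["pixels"][130:290,160:400],None,fx=3.3,fy=3.3,interpolation=cv2.INTER_CUBIC));pickle.dump(w,open("top13.pkl","wb"))
c=w
f=lambda x,y,z: ray(c,x/3.3+160,y/3.3+130,z)
p=f(371,374,.125);q=f(264,378,.15);d=q-p
print("left",np.degrees(np.arctan2(d[1],d[0]))-12.84,np.hypot(*d[:2]))
E
```

```text
time_s: 10.75
tcp_pos: [0.4179, -0.4746, 0.2818]
eef_rot: [79.9, 90.0, 138.3]
contact_force: [1.0, -0.0, 0.3]
gripper_width: 0.0002
time_s: 11.25
tcp_pos: [0.4081, -0.5847, 0.2811]
eef_rot: [70.6, 89.9, 128.9]
contact_force: [-1.0, 0.9, 0.3]
gripper_width: 0.0003
left 79.73632974402761 0.06681169686610808
```

View pics/top13.png

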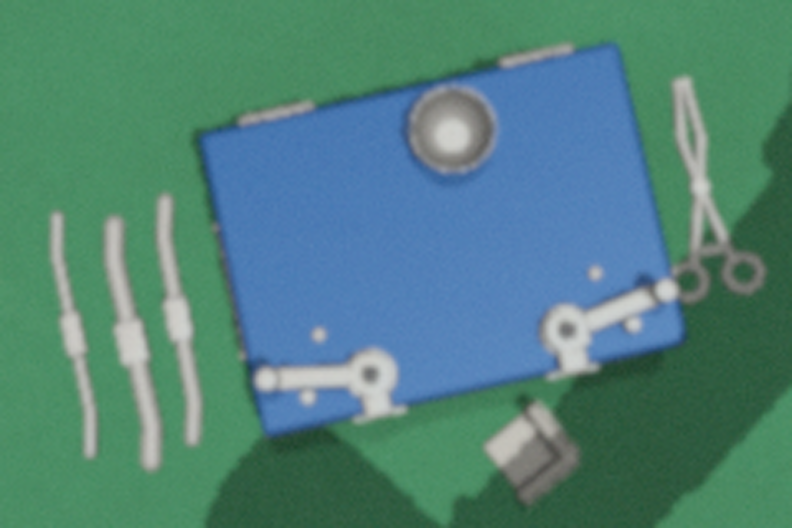

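Both levers point outward along the edge, each near 80° (1.39–1.40 rad). The container and bystanders are where they were in the first picture.

```bash
python3 - <<'E'
from plant import r,order
print(r.get_state()["contact_force"]); print(order.close_job())
E
```

```text
[-0.37576116  0.01456872  0.67043731]
the job is handed in; nothing more can be done
None
```

Both latches are locked, and I handed the job in at about 11.3 s. With the fingers shut, I pushed the right post and then the left, each outward along its arc past the first click to the second stop.

**Final checks**
- **Latch angles:** the top camera puts the right lever at about 80.5° and the left at about 79.7°, both roughly 1.40 rad. An earlier wrist view read the right lever at 78.8° (1.375 rad), so the two views differ by 1.7°; both are above 1.3 rad.
- **Container and bystanders:** the container had shifted about 1–2 mm and 0.5° at most when measured after the right latch. The final top view shows no visible shift since then. The gallipot, dilators, forceps and guard look unmoved there. The jar is outside that crop, and I only checked it by eye in the last scene picture.
- **Forces:** the highest wrist force I read was about 11 N, at the right stop. Readings came only at the end of each move, so short peaks in between were not seen.
- **Left stop not felt:** my small confirming push on the left latch met no force, because the lever had already sprung ahead of the fingers. That stop is confirmed by camera only.
- **Low descent:** before the left push the tip came down to about 127 mm instead of 134 mm. It touched nothing, and I raised it before pushing.

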